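# Stow the galley provisions in two railed trays

### The arm

A 6-joint arm with a two-finger parallel gripper is mounted at the origin on the work surface. World frame = base frame: x ahead of the robot, y to its left, z up, the work surface at z = 0. Lengths are in mm, angles in rad, forces in N, time in s.
With the tool pointing down it reaches from about 350 to 850 mm from the base axis. Payload 8.1 kg.
Tool frame: the origin (TCP) lies on the centre line of the jaws, within the pads' length; the fingertips stand 11 mm ahead of it and the grasp point (between the pads) lies 8 mm behind it; z points along the fingers, y is the line along which they close (so a half turn about z gives the same grasp; the last joint's range is limited). The gripper opens to 93 mm and grips with 3 to 60 N. Pads are 15 mm wide; open, the fingers measure 128 mm over their backs; the gripper's body (75 mm by 188 mm) begins 65 mm behind the grasp point.
Start: joints at [1.065, 0.13, 1.488, -0, 1.523, -0.085], TCP at [245.074, 547.671, 229.635] pointing down, gripper open.
Joint ranges: [-2.96, 2.96], [-0.89, 2.26], [0.02, 2.5], [-1.34, 4.48], [0, 2.73], [-2.66, 2.66]. Speed limits (rad/s): [2.39, 2.39, 2.79, 3.14, 3.14, 3.14].

### API

Orientations are given as a rotation vector (axis times angle).
In Python, from station import arm gives the robot as it stands.
- The arm moves only by the tool play_rows, never from a script. Its argument "moves" is a list that holds one entry, the list of rows, each a list of 5 numbers: the shift along the tool's x, y, z in m, then the turn about the tool's z in degrees, then the gripper command: -1 is shut, 1 is fully open, values between are in proportion. In form: [[[dx, dy, dz, twist, fingers], ...]]. A call has 1 to 20 rows; each row is the pose to reach, as a shift and turn from the pose commanded when the call began, along the tool's axes at that moment; what a row does not reach only later rows make up. A row lasts 1/10 s, in which the tool goes at most 50 mm and 8.59 degrees, less where a joint would pass 70% of its speed; a pose out of reach is approached as far as the arm can. A call with a gripper value outside its range is refused whole. The fingers move at their own pace and stop on an object; "newtons" is the grip in N (left out, the last holds). Time passes only in rows, so rows that repeat a pose let the fingers close. It gives the time, the measured TCP pose, the force, the opening and the grip force at its end, in the units of the state.
- arm.sense(): the state, without advancing time (a new reading comes with each control period).
- arm.snapshot(name): name is "side" or "top" or "wrist"; returns the picture (420x560x3 uint8, blue, green, red); there is no depth.
- arm.get_calibration(name): a dict with "fovy" (degrees; the focal length in pixels is half the picture's height over the tangent of half this angle, whatever the lens; pixels are square), "cx", "cy" (the principal point, pixels), "R" (3x3) and "t" (3): a world point X has camera coordinates R X + t. Camera axes: x right, y down, z forward; pixel columns grow to the right and rows downward; lengths in mm; the calibration is good to about 2 mm. A picture is of the moment at which its call begins: read the wrist's pose just before it. get_calibration takes no time and is no camera call; for the wrist camera it gives the pose at the moment of the call.
- arm.sign_off(): hands the job in; it is judged then, once.
The state is a dict: "time": time; "joints": joint angles; "qd": joint speeds; "joint_torque": joint torques, N m; "position": TCP position; "orientation": TCP orientation; "ft_force": force on the tool from outside, world axes, zero at the start; "wrist_torque": the same for the moment, N m; "gripper_width": finger opening in mm; "finger_force": force on a finger pad.
Only numpy, scipy, OpenCV 4.12 (cv2) and the standard library are available. Lean on these libraries where they do the work, as an engineer would, in place of code of your own. Each camera call takes 0.05 s, during which the arm holds its last target. There are 200 camera calls.

### The job

Make the galley ready for sea by building two neat stacks. In the oblong railed tray put the long tub, with the short tub on its lid, each centred and lengthways along what it stands on; in the square railed tray put the widest of the three loose tins in the middle, the middle-sized tin centred on top of it and the smallest tin centred on top of that, all upright. Let go of everything and leave both stacks standing, without knocking over the two glass spice jars.

Things in the scene. Friction and masses are not known exactly. Their poses are not given: they have to be found in the camera images.
- long_tub: the longer lidded storage tub, grey sides and white lid, 124 mm long (its x axis) by 62 mm wide (its y axis) and 60 mm high, straight sides and a flat lid. Stands on the counter, long side pointing roughly away from the robot. Origin at the centre of its underside, z up.
- short_tub: the shorter lidded storage tub, grey sides and white lid, 88 mm long (its x axis) by 56 mm wide (its y axis) and 50 mm high, straight sides and a flat lid. Stands on the counter, long side pointing roughly away from the robot. Origin at the centre of its underside, z up.
- wide_tin: upright plain steel food tin with a paper label and a flat top, 62 mm across and 60 mm high (the widest of the three loose tins). Stands on the counter. Origin at the centre of its underside, z up; round, so its yaw does not matter.
- middle_tin: upright plain steel food tin with a paper label and a flat top, 50 mm across and 56 mm high (the middle-sized of the three loose tins). Stands on the counter. Origin at the centre of its underside, z up; round, so its yaw does not matter.
- small_tin: upright plain steel food tin with a paper label and a flat top, 40 mm across and 38 mm high (the smallest of the three loose tins). Stands on the counter. Origin at the centre of its underside, z up; round, so its yaw does not matter.
- oblong_tray: oblong stowage tray fixed to the counter, white floor 4 mm thick with a low flat chrome rail round its edge; outside 156 mm (x) by 96 mm (y), 6 mm more than the room inside the rail. The rail's top is 16 mm above the counter. It stands to the left or the right of the loose things. Origin at its centre on the counter (4 mm below the tray's floor), z up.
- square_tray: square stowage tray fixed to the counter, white floor 4 mm thick with a low flat chrome rail round its edge; outside 96 mm (x) by 96 mm (y), 6 mm more than the room inside the rail. The rail's top is 16 mm above the counter. It stands to the left or the right of the loose things. Origin at its centre on the counter (4 mm below the tray's floor), z up.
- jar_left: small amber glass spice jar with a black cap, 38 mm across and 68 mm high, standing among the loose things on the left (+y) side; not to be knocked over. Origin at the centre of its underside, z up.
- jar_right: small amber glass spice jar with a black cap, 38 mm across and 68 mm high, standing among the loose things on the right (-y) side; not to be knocked over. Origin at the centre of its underside, z up.
Not all that is in view belongs to the job. Leave any blue or yellow look-alike of the middle_tin alone. Leave any orange look-alike of the long_tub alone.

How it is judged:
By the outcome, as a careful person would: the job done as asked, in the order asked, and still so for the second after the job is handed in, with the robot touching nothing.
It also fails if it takes over 125 s, if anything falls off the work surface, if the arm or the gripper's body presses on something with over 40 N, if the wrist force passes 120 N, or if a joint passes its speed limit or range.

## Working session

There is one attempt and no reset: what is moved stays moved. The work goes in short steps, Python scripts to look and compute and a tool call to move; the robot and the scene stay as the last step left them, time stands still between calls to the robot, and variables do not carry over. Pictures are saved under pics/ and viewed, at most 14 in all, crops included, and the job is handed in when it is done.

Besides the shell and the picture viewer there is one more tool, called after "Emit:" in YAML: its name, and indented under it one key for each argument. play_rows: Moves the arm, as the interface text tells. Its arguments: {"type":"object","properties":{"moves":{"type":"array"},"newtons":{"type":"number"}},"required":["moves"]}

```bash
mkdir -p pics; ls
python3 - <<'E'
from station import arm
import cv2,numpy as np
s=arm.sense();print(s)
for n in("top","side"):
    c=arm.get_calibration(n);print(n,c);cv2.imwrite(f"pics/{n}0.png",arm.snapshot(n))
E
```

```text
pics
{'time': 0.0, 'joints': array([ 1.06460502e+00,  1.31152747e-01,  1.48927132e+00,  3.73351148e-05,
        1.52300113e+00, -8.54031436e-02]), 'qd': array([ 0.00081695, -0.00025402,  0.00051231,  0.00126387, -0.00189417,
        0.00028372]), 'joint_torque': array([-5.02570892e-04, -5.59856057e+01, -4.91745114e+01,  7.65508530e-02,
        3.59406089e-02, -1.16504293e-04]), 'position': array([244.79052301, 547.19399816, 228.59683555]), 'orientation': array([-6.55990410e-01, -3.07175736e+00,  2.73596563e-03]), 'ft_force': array([-0.2681409 , -0.67148865,  0.45246822]), 'wrist_torque': array([0.01005471, 0.02721374, 0.02401248]), 'finger_force': 0.0, 'gripper_width': 93.01510608359744}
top {'fovy': 51.58473774996562, 'cx': 276.5942221417633, 'cy': 213.46812215671036, 'R': array([[-0.00540764, -0.9999255 ,  0.01094316],
       [-0.99673462,  0.00450807, -0.08062123],
       [ 0.08056589, -0.0113434 , -0.99668474]]), 't': array([ -1.61296838, 468.62137233, 921.64855231])}
side {'fovy': 53.47963479396686, 'cx': 284.7670659342837, 'cy': 202.13927201555055, 'R': array([[ 0.80881767, -0.5877242 ,  0.01985556],
       [-0.41202048, -0.59046166, -0.69396985],
       [ 0.41958682,  0.55311418, -0.71973023]]), 't': array([-389.80518096,  209.48969989,  744.2319646 ])}
```

View pics/top0.png

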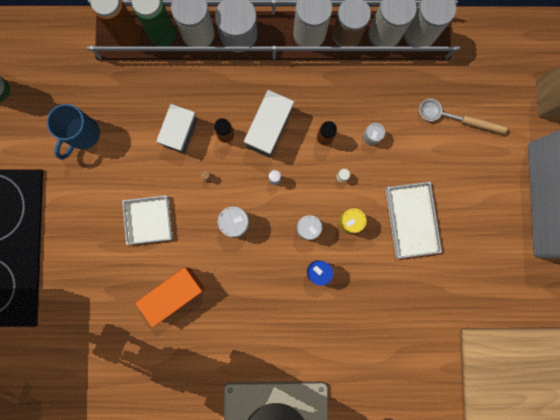

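View pics/side0.png

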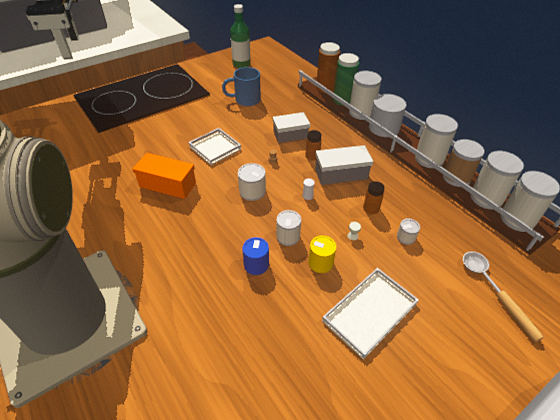

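The top view shows the short tub at (177,128), long tub (269,123), jars (223,130) and (328,132), small tin (374,133), wide tin (233,222), middle tin (310,228), square tray (148,221) and oblong tray (414,221). Knick-knacks stand at (206,176), (275,177) and (343,175). The side view agrees.

```bash
cat > h.py <<'E'
import cv2,numpy as np
from station import arm
def ray(c,px,z,H=420):
    px=np.atleast_2d(np.asarray(px,float)); f=H/2/np.tan(np.radians(c["fovy"]/2))
    R=np.array(c["R"]);t=np.array(c["t"])
    d=np.c_[(px[:,0]-c["cx"])/f,(px[:,1]-c["cy"])/f,np.ones(len(px))]@R
    o=-R.T@t
    return o+d*((z-o[2])/d[:,2])[:,None]
def proj(c,X,H=420):
    f=H/2/np.tan(np.radians(c["fovy"]/2)); p=np.atleast_2d(X)@np.array(c["R"]).T+np.array(c["t"])
    return np.c_[f*p[:,0]/p[:,2]+c["cx"],f*p[:,1]/p[:,2]+c["cy"]]
def blob(mask,seed,r):
    "largest contour inside a window about seed"
    m=np.zeros_like(mask);x,y=map(int,seed);y0,x0=max(0,y-r),max(0,x-r)
    m[y0:y+r,x0:x+r]=mask[y0:y+r,x0:x+r]
    cs,_=cv2.findContours(m,cv2.RETR_EXTERNAL,cv2.CHAIN_APPROX_NONE)
    return max(cs,key=cv2.contourArea)[:,0,:]
def rect(c,con,z):
    P=ray(c,con,z)[:,:2].astype(np.float32); (ctr,(w,h),a)=cv2.minAreaRect(P)
    if w<h: w,h,a=h,w,a+90
    a=(a+90)%180-90
    return np.round([*ctr,w,h,a],1)
def circ(c,con,z):
    P=ray(c,con,z)[:,:2].astype(np.float32); (e,ax,an)=cv2.fitEllipse(P); (m,r)=cv2.minEnclosingCircle(P)
    return np.round([*e,*ax,*m,2*r],1)
E
python3 - <<'E'
from h import *
im=cv2.imread("pics/top0.png");c=arm.get_calibration("top")
hsv=cv2.cvtColor(im,cv2.COLOR_BGR2HSV)
for x,y in[(177,128),(269,123),(374,133),(233,222),(310,228),(148,221),(414,221),(223,130)]: print(im[y,x],hsv[y,x])
low=((hsv[...,1]<75)&(hsv[...,2]>70)).astype(np.uint8)*255
br=((hsv[...,1]<60)&(hsv[...,2]>165)).astype(np.uint8)*255
for n,s,r,z in[("short",(177,128),27,50),("long",(269,123),38,60),("sq",(148,221),32,16),("ob",(414,221),46,16)]:
    m=br if z>16 else low
    print(n,rect(c,blob(m,s,r),z),rect(c,blob(low,s,r),z))
for n,s,r,z in[("wide",(233,222),22,60),("mid",(310,228),18,56),("small",(374,133),16,38)]:
    print(n,circ(c,blob(low,s,r),z))
dk=(hsv[...,2]<60).astype(np.uint8)*255
for s in[(223,130),(328,130)]: print("jar",circ(c,blob(dk,s,14),68))
for s in[(206,175),(275,177),(343,175)]: print("knick",ray(c,[s],25))
cv2.imwrite("pics/topz.png",cv2.resize(im[80:320,100:460],None,fx=2.2,fy=2.2,interpolation=cv2.INTER_CUBIC))
E
```

```text
[211 216 218] [ 21   8 218]
[209 217 216] [ 34   9 217]
[220 217 219] [140   3 220]
[203 195 195] [120  10 203]
[226 223 226] [150   3 226]
[219 229 229] [ 30  11 229]
[218 228 230] [ 25  13 230]
[17 18 19] [15 27 19]
short [652.6 211.1  86.7  54.5 -19.8] [651.2 210.1  90.3  58.5 -19.4]
long [661.2  12.7 123.   61.  -24.6] [659.6  12.3 127.   64.6 -24.7]
sq [456.7 276.6 100.2  98.2 -83.8] [456.7 276.6 100.2  98.2 -83.8]
ob [ 454.2 -301.3  157.7  101.5    7.1] [ 454.2 -301.3  157.7  101.5    7.1]
wide [449.   86.5  61.3  63.9 449.1  86.2  65.5]
mid [436.9 -70.5  49.9  51.9 436.9 -70.6  54. ]
small [ 639.5 -214.3   40.    50.7  639.3 -213.8   50.8]
jar [640.3 105.9  32.2  51.1 639.4 106.3  50.4]
jar [ 634.9 -110.5   30.6   47.4  633.6 -109.4   49.5]
knick [[552.24909213 148.31595978  25.        ]]
knick [[547.34531114  -0.84769993  25.        ]]
knick [[ 551.19847487 -148.40743994   25.        ]]
```

View pics/topz.png

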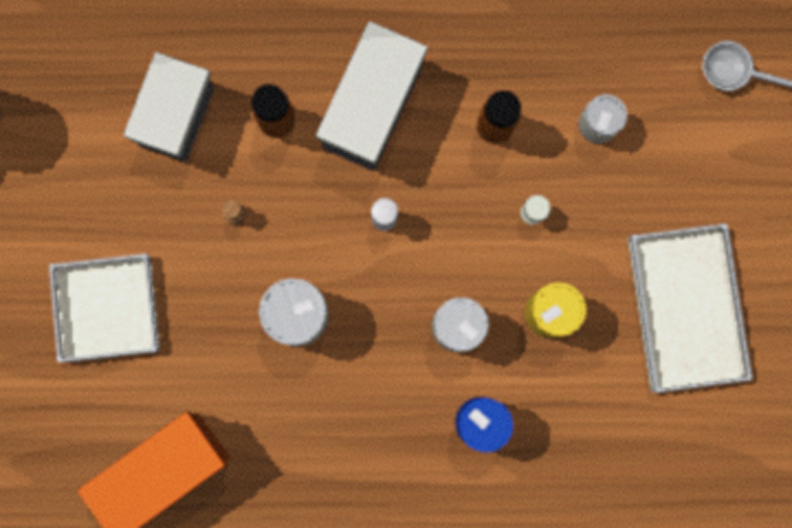

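The zoom confirms the layout, and the orange, yellow and blue look-alikes should be left alone. Next I'll write a helper that turns targets into shifts.

```bash
cat >> h.py <<'E'
def yaw(s=None):
    s=s or arm.sense(); M=cv2.Rodrigues(s["orientation"])[0]; return M
def plan(x,y,z,ty,q=True):
    "shift (m) and twist (deg) from the measured pose; ty = wanted world direction of tool y, deg (mod 180)"
    s=arm.sense();M=cv2.Rodrigues(s["orientation"])[0]
    d=(np.array([x,y,z])-s["position"])@M/1000
    cur=np.degrees(np.arctan2(M[1,1],M[0,1])); tw=-((ty-cur+90)%180-90)
    print("t",round(s["time"],2),"pos",s["position"].round(1),"cur ydir",round(cur,1),"tilt",np.degrees(np.arccos(-M[2,2])).round(2),"j6",s["joints"][5].round(2),"w",round(s["gripper_width"],1))
    print("  shift",d.round(4),"twist",round(tw,1))
E
python3 - <<'E'
from h import *
plan(661,12.7,190,65.4)
c=arm.get_calibration("wrist");print(c, -c["R"].T@c["t"]-arm.sense()["position"])
E
```

```text
t 0.1 pos [244.8 547.2 228.7] cur ydir 65.9 tilt 0.09 j6 -0.09 w 93.1
  shift [-0.5982 -0.3179  0.0391] twist 0.5
{'fovy': 68.90457069104075, 'cx': 285.7867533121731, 'cy': 203.72774615143103, 'R': array([[ 0.4091698 ,  0.91245696, -0.00153683],
       [ 0.87691772, -0.39276645,  0.27703759],
       [ 0.25218126, -0.11470309, -0.96085785]]), 't': array([-599.47604004,  -31.34723592,  391.06699553])} [-70.68227072  32.30651827 154.82767418]
```

Emit:
play_rows:
  moves:
    - [[-0.598,-0.318,0.039,0.5,1],[-0.598,-0.318,0.039,0.5,1],[-0.598,-0.318,0.039,0.5,1],[-0.598,-0.318,0.039,0.5,1],[-0.598,-0.318,0.039,0.5,1],[-0.598,-0.318,0.039,0.5,1],[-0.598,-0.318,0.039,0.5,1],[-0.598,-0.318,0.039,0.5,1],[-0.598,-0.318,0.039,0.5,1],[-0.598,-0.318,0.039,0.5,1],[-0.598,-0.318,0.039,0.5,1],[-0.598,-0.318,0.039,0.5,1],[-0.598,-0.318,0.039,0.5,1],[-0.598,-0.318,0.039,0.5,1],[-0.598,-0.318,0.039,0.5,1],[-0.598,-0.318,0.039,0.5,1],[-0.598,-0.318,0.039,0.5,1],[-0.598,-0.318,0.039,0.5,1]]
  newtons: 25

```text
time: 1.9
position: [660.5, 14.5, 190.8]
orientation: [-0.667, -3.07, -0.0]
ft_force: [-0.7, -0.2, 0.2]
gripper_width: 93.1
finger_force: 0.0
```

Run:
```python
from h import *
plan(661,12.7,190,65.4)
c=arm.get_calibration("wrist");im=arm.snapshot("wrist");cv2.imwrite("pics/w1.png",im)
hsv=cv2.cvtColor(im,cv2.COLOR_BGR2HSV)
br=((hsv[...,1]<60)&(hsv[...,2]>165)).astype(np.uint8)*255
s=proj(c,[661,12,60])[0];print(s)
print(rect(c,blob(br,s,150),60))
```

```text
t 1.9 pos [660.5  14.5 190.8] cur ydir 65.5 tilt 0.01 j6 -1.2 w 93.1
  shift [-0.0012 -0.0014  0.0008] twist 0.1
[283.26812634 200.60214682]
[660.   12.8 120.   59.8 -24.6]
```

View pics/w1.png

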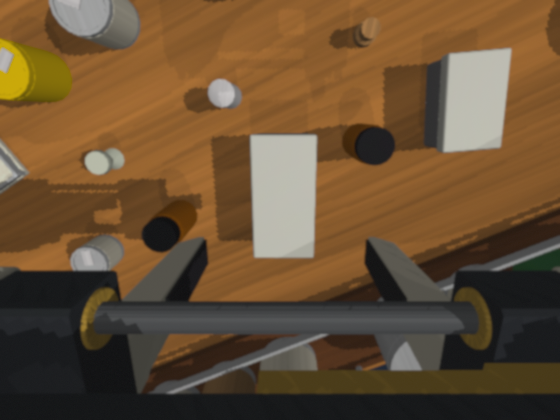

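Wrist view: the long tub lid is at about (284,196) px, aligned with the jaws. The jars at (375,146) and (160,233) are clear of the fingers.

Emit:
play_rows:
  moves:
    - [[-0.0005,-0.0016,0.04,0,1],[-0.0005,-0.0016,0.08,0,1],[-0.0005,-0.0016,0.12,0,1],[-0.0005,-0.0016,0.145,0,1],[-0.0005,-0.0016,0.155,0,1],[-0.0005,-0.0016,0.158,0,1],[-0.0005,-0.0016,0.158,0,1],[-0.0005,-0.0016,0.158,0,-1],[-0.0005,-0.0016,0.158,0,-1],[-0.0005,-0.0016,0.158,0,-1],[-0.0005,-0.0016,0.158,0,-1],[-0.0005,-0.0016,0.158,0,-1],[-0.0005,-0.0016,0.158,0,-1],[-0.0005,-0.0016,0.158,0,-1]]
  newtons: 25

```text
time: 3.35
position: [661.1, 11.4, 33.2]
orientation: [0.669, 3.069, 0.0]
ft_force: [-1.2, -0.4, 3.1]
gripper_width: 62.2
finger_force: 25.0
```

Run:
```python
from h import *
plan(454.2,-301.3,150,97.1)
```

```text
t 3.35 pos [661.1  11.4  33.2] cur ydir 65.4 tilt 0.03 j6 -1.2 w 62.2
  shift [ 0.0578 -0.3704 -0.117 ] twist -31.7
```

Emit:
play_rows:
  moves:
    - [[0,0,-0.02,0,-1],[0,0,-0.06,0,-1],[0,0,-0.1,0,-1],[0,0,-0.14,0,-1],[0,0,-0.17,0,-1],[0.02,-0.045,-0.177,-6,-1],[0.035,-0.09,-0.177,-12,-1],[0.05,-0.135,-0.177,-18,-1],[0.07,-0.18,-0.177,-24,-1],[0.09,-0.225,-0.177,-29,-1],[0.1,-0.255,-0.177,-31.7,-1],[0.105,-0.269,-0.177,-31.7,-1],[0.105,-0.269,-0.177,-31.7,-1],[0.105,-0.269,-0.177,-31.7,-1]]

```text
time: 4.75
position: [453.6, -189.0, 209.4]
orientation: [-0.192, 3.136, 0.001]
ft_force: [0.1, 0.2, -2.5]
gripper_width: 61.8
finger_force: 25.0
```

Run:
```python
from h import *
plan(454.2,-301.3,150,97.1)
c=arm.get_calibration("wrist");im=arm.snapshot("wrist");cv2.imwrite("pics/w2.png",im)
print(proj(c,[[454,-301,4],[454,-190,238]]))
```

```text
t 4.75 pos [ 453.6 -189.   209.4] cur ydir 97.0 tilt 0.04 j6 -2.19 w 61.8
  shift [ 0.0131 -0.1116  0.0593] twist -0.1
[[191.53930899 171.62749938]
 [282.27924262 288.77127641]]
```

View pics/w2.png

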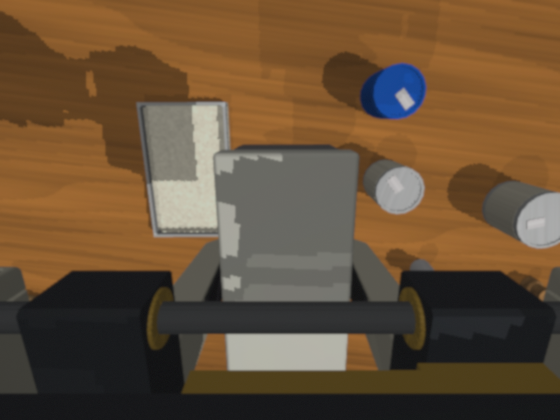

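The tray is at (139..230, 100..237) px, its right edge just beside the held tub. I'll zoom in on it for the corners.

Run:
```python
import cv2
im=cv2.imread("pics/w2.png")[90:245,130:370]
cv2.imwrite("pics/w2z.png",cv2.resize(im,None,fx=3.3,fy=3.3,interpolation=cv2.INTER_CUBIC))
```

```text
(no output)
```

View pics/w2z.png

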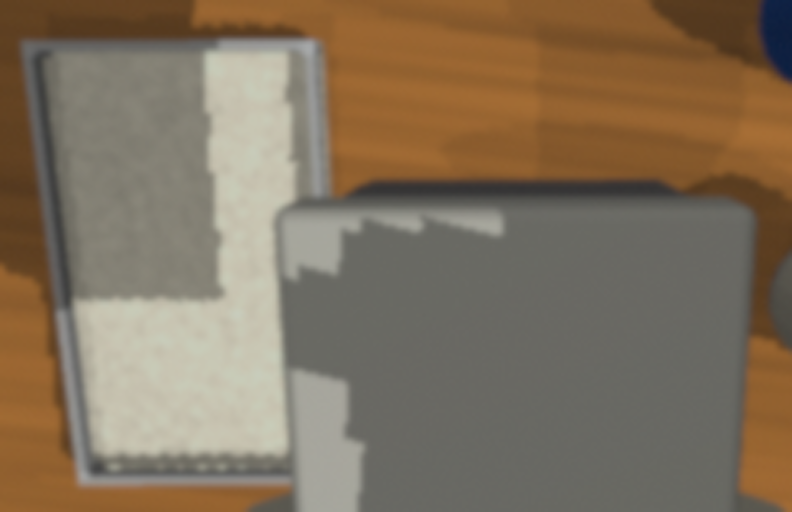

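Run:
```python
from h import *
c=arm.get_calibration("wrist");s=arm.sense();M=cv2.Rodrigues(s["orientation"])[0]
f=lambda p,z:ray(c,np.array(p)/3.3+[130,90],z)
P=f([(24,42),(321,42),(82,482)],16);print(P.round(1)); 
print("centre",(P[1]+P[2])/2,np.linalg.norm(P[1]-P[0]),np.linalg.norm(P[2]-P[0]),"xdir",np.degrees(np.arctan2(*(P[0]-P[2])[1::-1])), "w dir",np.degrees(np.arctan2(*(P[0]-P[1])[1::-1])))
L=f([(280,203),(752,203)],s["position"][2]+27);print(((L-s["position"])@M).round(1))
plan(454.2,-301.3,150,97.1)
```

```text
[[ 383.6 -358.3   16. ]
 [ 371.6 -261.8   16. ]
 [ 537.  -338.7   16. ]]
centre [ 454.3287759  -300.24391742   16.        ] 97.2468962926168 154.69318756044999 xdir -172.7310018950544 w dir -82.96627789274409
[[ 63.1 -28.7 -27. ]
 [ 63.1  30.5 -27. ]]
t 4.8 pos [ 453.9 -188.7  209.4] cur ydir 97.1 tilt 0.04 j6 -2.19 w 61.9
  shift [ 0.0136 -0.1119  0.0594] twist -0.0
```

Emit:
play_rows:
  moves:
    - [[0.004,-0.035,0,0,-1],[0.008,-0.075,0,0,-1],[0.0123,-0.105,0.02,0,-1],[0.0123,-0.111,0.06,0,-1],[0.0123,-0.111,0.1,0,-1],[0.0123,-0.111,0.13,0,-1],[0.0123,-0.111,0.145,0,-1],[0.0123,-0.111,0.15,0,-1],[0.0123,-0.111,0.15,0,-1]]

```text
time: 5.7
position: [455.5, -300.7, 59.9]
orientation: [0.196, -3.135, -0.0]
ft_force: [-0.8, -0.0, -2.9]
gripper_width: 61.9
finger_force: 25.0
```

Run:
```python
from h import *
plan(455.4,-300.3,37,97.15)
```

```text
t 5.7 pos [ 455.5 -300.7   59.9] cur ydir 97.1 tilt 0.01 j6 -2.37 w 61.9
  shift [0.0001 0.0004 0.0229] twist -0.0
```

Emit:
play_rows:
  moves:
    - [[0,0.0004,0.012,0,-1],[0,0.0004,0.019,0,-1],[0,0.0004,0.022,0,-1],[0,0.0004,0.0228,0,-1],[0,0.0004,0.0228,0,-1],[0,0.0004,0.0228,0,1],[0,0.0004,0.0228,0,1],[0,0.0004,0.0228,0,1],[0,0.0004,0.0228,0,1],[0,0.0004,0,0,1],[0,0.0004,-0.04,0,1],[0,0.0004,-0.08,0,1],[0,0.0004,-0.12,0,1],[0,0.0004,-0.14,0,1],[0,0.0004,-0.14,0,1]]

```text
time: 7.2
position: [456.7, -302.2, 204.2]
orientation: [-0.194, 3.13, -0.008]
ft_force: [-0.1, -0.3, -0.2]
gripper_width: 92.9
finger_force: 0.0
```

Run:
```python
from h import *
plan(652.6,211,190,70.2)
c=arm.get_calibration("wrist");im=arm.snapshot("wrist");cv2.imwrite("pics/w3.png",im)
hsv=cv2.cvtColor(im,cv2.COLOR_BGR2HSV)
print(proj(c,[454,-300,64]))
```

```text
t 7.2 pos [ 456.7 -302.2  204.2] cur ydir 97.1 tilt 0.44 j6 -2.37 w 92.9
  shift [-0.2577  0.4851  0.013 ] twist 26.9
[[288.45872485 193.26127935]]
```

View pics/w3.png

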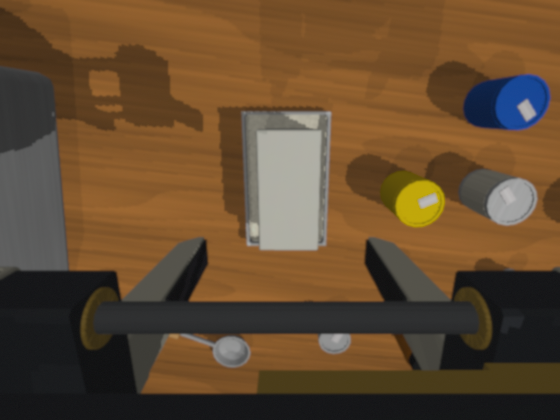

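The tub is in the tray, with its lid corners at (258,130), (321,130), (318,250) and (260,250). I'll measure it next and then go to the short tub.

Run:
```python
from h import *
c=arm.get_calibration("wrist")
L=ray(c,[(258,129.5),(321.5,129.5),(318.5,250),(260,250.5)],64);T=ray(c,[(242,110.5),(331,110.5),(327,246),(247,246)],16)
for Q in(L,T): print(Q.mean(0).round(1),np.linalg.norm(Q[0]-Q[1]),np.linalg.norm(Q[0]-Q[3]),np.degrees(np.arctan2(*(Q[3]+Q[2]-Q[0]-Q[1])[1::-1])))
plan(652.6,211,190,70.2)
```

```text
[ 451.8 -298.    64. ] 58.94014353432825 122.4797198824773 7.00747958369893
[ 451.8 -300.7   16. ] 94.59254741429565 156.35713879856308 7.305654125253949
t 7.25 pos [ 455.7 -301.4  201.5] cur ydir 97.1 tilt 0.22 j6 -2.37 w 92.9
  shift [-0.2586  0.4842  0.0108] twist 26.9
```

Emit:
play_rows:
  moves:
    - [[-0.02,0.045,0.013,4,1],[-0.04,0.09,0.013,8,1],[-0.07,0.135,0.013,12,1],[-0.1,0.18,0.013,16,1],[-0.12,0.225,0.013,20,1],[-0.145,0.27,0.013,24,1],[-0.17,0.315,0.013,26.9,1],[-0.19,0.36,0.013,26.9,1],[-0.215,0.405,0.013,26.9,1],[-0.24,0.45,0.013,26.9,1],[-0.258,0.485,0.013,26.9,1],[-0.258,0.485,0.013,26.9,1],[-0.258,0.485,0.013,26.9,1],[-0.258,0.485,0.013,26.9,1],[-0.258,0.485,0.013,26.9,1]]

```text
time: 8.75
position: [650.6, 210.8, 186.2]
orientation: [-0.543, -3.094, 0.001]
ft_force: [-0.5, -0.6, -0.6]
gripper_width: 92.9
finger_force: 0.0
```

Run:
```python
from h import *
c=arm.get_calibration("wrist");im=arm.snapshot("wrist");cv2.imwrite("pics/w4.png",im)
hsv=cv2.cvtColor(im,cv2.COLOR_BGR2HSV)
br=((hsv[...,1]<60)&(hsv[...,2]>165)).astype(np.uint8)*255
s=proj(c,[652,211,50])[0];r=rect(c,blob(br,s,90),50);print(s,r)
plan(r[0],r[1],28,90+r[4])
```

```text
[286.13853068 198.89974335] [651.7 211.1  85.6  53.8 -19.8]
t 8.8 pos [650.8 210.9 186.6] cur ydir 70.1 tilt 0.02 j6 -0.98 w 92.8
  shift [-0.0008  0.0006  0.1586] twist -0.1
```

Emit:
play_rows:
  moves:
    - [[-0.0008,0.0006,0.04,0,1],[-0.0008,0.0006,0.08,0,1],[-0.0008,0.0006,0.12,0,1],[-0.0008,0.0006,0.145,0,1],[-0.0008,0.0006,0.155,0,1],[-0.0008,0.0006,0.1585,0,1],[-0.0008,0.0006,0.1585,0,1],[-0.0008,0.0006,0.1585,0,-1],[-0.0008,0.0006,0.1585,0,-1],[-0.0008,0.0006,0.1585,0,-1],[-0.0008,0.0006,0.1585,0,-1],[-0.0008,0.0006,0.1585,0,-1],[-0.0008,0.0006,0.1585,0,-1],[-0.0008,0.0006,0.1585,0,-1]]

```text
time: 10.2
position: [652.0, 212.5, 28.4]
orientation: [0.54, 3.095, -0.001]
ft_force: [-2.6, -2.7, 4.2]
gripper_width: 55.9
finger_force: 25.0
```

Run:
```python
from h import *
plan(454,-190,230,97.1)
```

```text
t 10.2 pos [652.  212.5  28.4] cur ydir 70.2 tilt 0.03 j6 -0.98 w 55.9
  shift [ 0.0498 -0.4458 -0.2014] twist -26.9
```

Emit:
play_rows:
  moves:
    - [[0,0,-0.02,0,-1],[0,0,-0.06,0,-1],[0,0,-0.1,0,-1],[0,0,-0.14,0,-1],[0.005,-0.03,-0.18,0,-1],[0.01,-0.075,-0.2014,-4,-1],[0.015,-0.12,-0.2014,-8,-1],[0.02,-0.165,-0.2014,-12,-1],[0.024,-0.21,-0.2014,-16,-1],[0.028,-0.255,-0.2014,-20,-1],[0.034,-0.3,-0.2014,-24,-1],[0.04,-0.345,-0.2014,-26.9,-1],[0.045,-0.39,-0.2014,-26.9,-1],[0.05,-0.425,-0.2014,-26.9,-1],[0.05,-0.44,-0.2014,-26.9,-1],[0.05,-0.446,-0.2014,-26.9,-1],[0.05,-0.446,-0.2014,-26.9,-1],[0.05,-0.446,-0.2014,-26.9,-1],[0.05,-0.446,-0.2014,-26.9,-1]]

```text
time: 12.1
position: [454.1, -188.8, 229.4]
orientation: [0.197, -3.135, -0.001]
ft_force: [-0.3, -0.0, -2.2]
gripper_width: 56.0
finger_force: 25.0
```

Run:
```python
from h import *
plan(454.2,-300.5,230,97.2)
c=arm.get_calibration("wrist");im=arm.snapshot("wrist");cv2.imwrite("pics/w5.png",im)
print(proj(c,[[454,-301,64]]))
cv2.imwrite("pics/w5z.png",cv2.resize(im[90:270,120:370],None,fx=3.2,fy=3.2,interpolation=cv2.INTER_CUBIC))
```

```text
t 12.1 pos [ 454.1 -188.8  229.4] cur ydir 97.2 tilt 0.03 j6 -2.19 w 56.0
  shift [ 0.0139 -0.1108 -0.0007] twist -0.0
[[180.36526153 177.53783471]]
```

View pics/w5z.png

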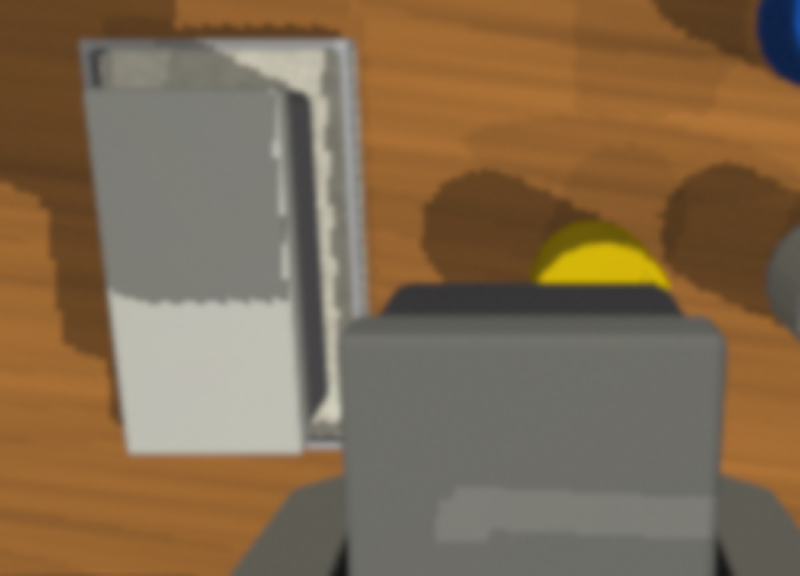

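Zoomed wrist view: placed lid corners at about (85,90), (285,90), (305,455) and (127,455), with the held tub's front lid edge at row 325.

Run:
```python
from h import *
c=arm.get_calibration("wrist");s=arm.sense();M=cv2.Rodrigues(s["orientation"])[0]
f=lambda p,z:ray(c,np.array(p)/3.2+[120,90],z)
Q=f([(85,89),(287,89),(305,455),(127,455)],64)
print(Q.mean(0).round(1),np.linalg.norm(Q[0]-Q[1]),np.linalg.norm(Q[3]-Q[2]),np.linalg.norm(Q[0]-Q[3]),np.degrees(np.arctan2(*(Q[3]+Q[2]-Q[0]-Q[1])[1::-1])))
T=f([(80,40),(354,40)],16);d=T[0]-T[1];d/=np.linalg.norm(d);n=np.array([-d[1],d[0],0]);
print("tray",(T.mean(0)+78*n).round(1),(T.mean(0)-78*n).round(1),np.linalg.norm(T[0]-T[1]))
L=f([(343,325),(725,325)],s["position"][2]+21.6);print(((L-s["position"])@M).round(1))
```

```text
[ 454.2 -298.2   64. ] 63.56332099807889 62.21539670306316 123.18732216467029 6.427976175817249
tray [ 454.4 -301.    16. ] [ 299.6 -320.4   16. ] 97.84020991788103
[[ 44.7 -25.6 -21.6]
 [ 44.6  27.8 -21.6]]
```

Emit:
play_rows:
  moves:
    - [[0.004,-0.035,0,0,-1],[0.008,-0.075,0,0,-1],[0.0132,-0.1,0.01,0,-1],[0.0132,-0.11,0.04,0,-1],[0.0132,-0.1101,0.08,0,-1],[0.0132,-0.1101,0.105,0,-1],[0.0132,-0.1101,0.117,0,-1],[0.0132,-0.1101,0.12,0,-1],[0.0132,-0.1101,0.12,0,-1],[0.0132,-0.1101,0.12,0,-1]]

```text
time: 13.15
position: [455.4, -301.4, 111.5]
orientation: [-0.195, 3.133, -0.003]
ft_force: [-0.0, 0.2, -2.2]
gripper_width: 55.6
finger_force: 25.0
```

Run:
```python
from h import *
plan(454.8,-299.7,92.4,97.0)
im=arm.snapshot("side");cv2.imwrite("pics/s5.png",cv2.resize(im[230:380,280:480],None,fx=3.5,fy=3.5))
```

```text
t 13.15 pos [ 455.4 -301.4  111.5] cur ydir 97.1 tilt 0.18 j6 -2.37 w 55.6
  shift [0.0004 0.0018 0.0191] twist 0.1
```

View pics/s5.png

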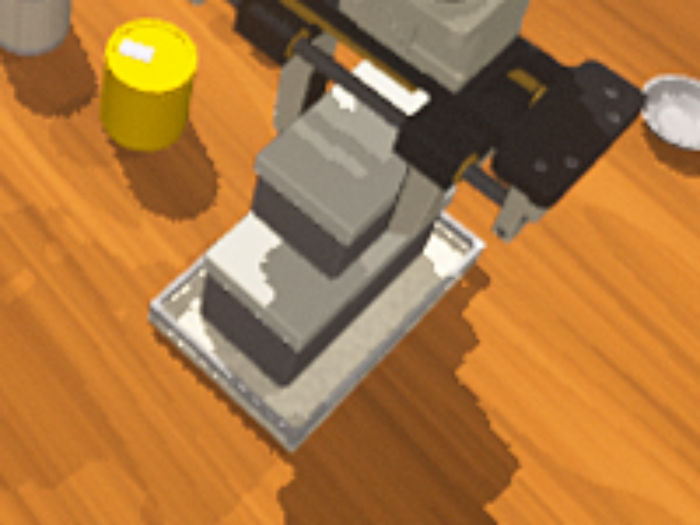

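The side view shows the short tub held just above the long tub, roughly aligned. I'll let it settle, then lower.

Emit:
play_rows:
  moves:
    - [[0,0,0,0,-1],[0,0,0,0,-1],[0,0,0,0,-1]]

```text
time: 13.5
position: [454.4, -301.0, 110.0]
orientation: [-0.194, 3.135, -0.001]
ft_force: [0.2, -0.4, -2.8]
gripper_width: 55.6
finger_force: 25.0
```

Run:
```python
from h import *
plan(454.8,-299.7,92.4,97.0)
```

```text
t 13.5 pos [ 454.4 -301.   110. ] cur ydir 97.1 tilt 0.04 j6 -2.37 w 55.6
  shift [-0.0006  0.0012  0.0176] twist 0.1
```

Emit:
play_rows:
  moves:
    - [[-0.0004,0.001,0.01,0,-1],[-0.0004,0.001,0.015,0,-1],[-0.0004,0.001,0.017,0,-1],[-0.0004,0.001,0.0178,0,-1],[-0.0004,0.001,0.0178,0,-1],[-0.0004,0.001,0.0178,0,-1],[-0.0004,0.001,0.0178,0,1],[-0.0004,0.001,0.0178,0,1],[-0.0004,0.001,0.0178,0,1],[-0.0004,0.001,0.0178,0,1],[-0.0004,0.001,0,0,1],[-0.0004,0.001,-0.04,0,1],[-0.0004,0.001,-0.08,0,1],[-0.0004,0.001,-0.11,0,1],[-0.0004,0.001,-0.11,0,1],[-0.0004,0.001,-0.11,0,1],[-0.0004,0.001,-0.11,0,1]]

```text
time: 15.2
position: [453.8, -299.2, 217.8]
orientation: [0.194, -3.134, -0.003]
ft_force: [0.2, -0.2, -0.6]
gripper_width: 93.1
finger_force: 0.0
```

Run:
```python
from h import *
plan(449,86.3,190,90)
c=arm.get_calibration("wrist");im=arm.snapshot("wrist");cv2.imwrite("pics/w6.png",im)
cv2.imwrite("pics/w6z.png",cv2.resize(im[90:280,200:370],None,fx=3.1,fy=3.1,interpolation=cv2.INTER_CUBIC))
```

```text
t 15.2 pos [ 453.8 -299.2  217.8] cur ydir 97.1 tilt 0.14 j6 -2.37 w 93.1
  shift [-0.0429  0.3831  0.0284] twist 7.1
```

View pics/w6z.png

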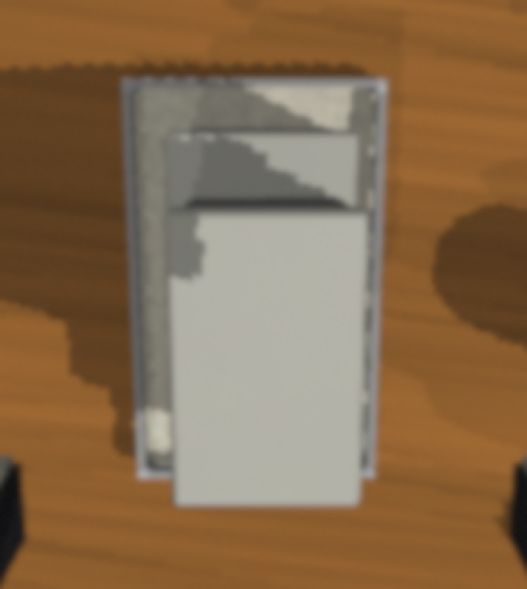

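The short tub sits on the long one. I'll measure the offsets from the zoomed corners: short lid (168,210)-(360,505), long lid top edge (165..358,132), tray (122,78)-(376,478).

Run:
```python
from h import *
c=arm.get_calibration("wrist")
f=lambda p,z:ray(c,np.array(p)/3.1+[200,90],z)
S=f([(168,210),(366,210),(360,505),(175,505)],114);T=f([(122,78),(388,78),(376,478),(139,478)],16);E=f([(165,132),(358,132)],64)
a=np.radians(7.1);R=np.array([[np.cos(a),np.sin(a)],[-np.sin(a),np.cos(a)]])
t=T.mean(0)[:2]
for Q in(S,T,E): print(((Q[:,:2]-t)@R.T).round(1), ((Q.mean(0)[:2]-t)@R.T).round(1))
```

```text
[[-43.3 -23.1]
 [-43.2  30.7]
 [ 44.1  31.3]
 [ 44.  -23.6]] [0.4 3.8]
[[-78.1 -48.2]
 [-78.   47.8]
 [ 78.1  48.3]
 [ 77.9 -47.9]] [0. 0.]
[[-61.5 -28.4]
 [-61.4  32.8]] [-61.4   2.2]
```

Emit:
play_rows:
  moves:
    - [[0,0.04,0,0,1],[-0.01,0.09,0.028,5,1],[-0.015,0.14,0.028,7,1],[-0.02,0.19,0.028,7,1],[-0.026,0.24,0.028,7,1],[-0.032,0.29,0.028,7,1],[-0.038,0.335,0.028,7,1],[-0.043,0.37,0.028,7,1],[-0.043,0.383,0.028,7,1],[-0.043,0.383,0.028,7,1],[-0.043,0.383,0.028,7,1],[-0.043,0.383,0.028,7,1],[-0.043,0.383,0.028,7,1]]

```text
time: 16.55
position: [450.0, 84.3, 191.4]
orientation: [-0.001, -3.141, 0.0]
ft_force: [0.1, -0.6, -0.1]
gripper_width: 92.9
finger_force: 0.0
```

Run:
```python
from h import *
c=arm.get_calibration("wrist");im=arm.snapshot("wrist");cv2.imwrite("pics/w7.png",im)
hsv=cv2.cvtColor(im,cv2.COLOR_BGR2HSV)
low=((hsv[...,1]<75)&(hsv[...,2]>90)).astype(np.uint8)*255
s=proj(c,[449,86,60])[0];print(s,circ(c,blob(low,s,60),60))
plan(449,86.3,32,90)
t=arm.snapshot("top");cv2.imwrite("pics/top1.png",t)
both=np.hstack([cv2.resize(t[165:275,370:460],None,fx=4,fy=4,interpolation=cv2.INTER_CUBIC),im[0:420,80:480][:, :][:440] if 0 else cv2.copyMakeBorder(im[:,80:480],0,20,0,0,cv2.BORDER_CONSTANT)])
cv2.imwrite("pics/b7.png",both);print(both.shape)
```

```text
[287.02532026 197.77730221] [447.2  87.7  61.1  65.3 445.8  87.7  68.4]
t 16.6 pos [450.   84.4 191.4] cur ydir 90.0 tilt 0.01 j6 -1.5 w 92.7
  shift [0.001  0.0019 0.1594] twist -0.0
(440, 760, 3)
```

View pics/b7.png

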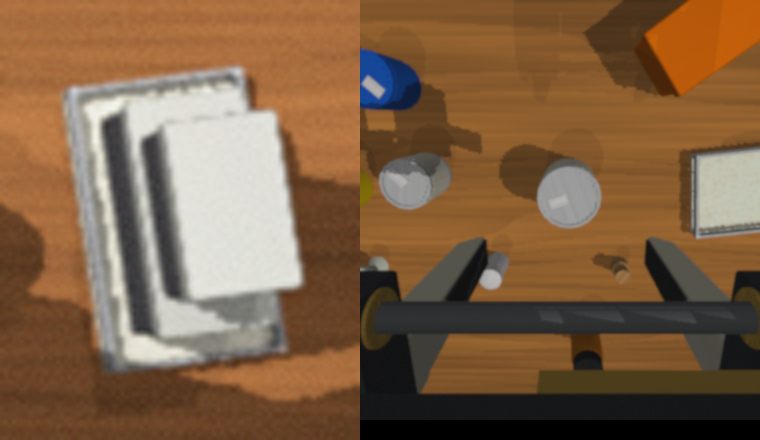

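Left (top view): short lid corners (160,123), (277,112), (301,287), (187,300) and tray corners (66,92), (243,70), (287,350), (104,370). Right (wrist view): wide tin top at about (289,196) px, jaws clear.

Run:
```python
from h import *
c=arm.get_calibration("top")
f=lambda p,z:ray(c,np.array(p)/4+[369.6,164.6],z)
S=f([(160,123),(277,112),(301,287),(187,300)],114);T=f([(66,92),(243,70),(287,350),(104,370)],16);E=f([(127,105),(157,337)],64)
a=np.radians(7.1);R=np.array([[np.cos(a),np.sin(a)],[-np.sin(a),np.cos(a)]])
t=T.mean(0)[:2];print(t)
for Q in(S,T,E): print(((Q[:,:2]-t)@R.T).round(1).tolist(), ((Q.mean(0)[:2]-t)@R.T).round(1))
w=arm.get_calibration("wrist");print(ray(w,[(289,196)],60),ray(w,[(257.5,196),(321,196),(289,164),(289,227.5)],60).round(1).tolist())
```

```text
[ 454.32883929 -301.52154164]
[[45.4, 32.7], [43.4, -25.3], [-42.7, -23.3], [-41.8, 32.9]] [1.1 4.3]
[[76.8, 48.5], [76.4, -49.8], [-77.7, -49.4], [-75.5, 50.7]] [0. 0.]
[[60.9, 31.6], [-59.7, 34.5]] [ 0.6 33. ]
[[447.32946627  88.27596846  60.        ]] [[447.3, 57.8, 60.0], [447.4, 119.2, 60.0], [416.3, 88.2, 60.0], [479.7, 88.3, 60.0]]
```

Emit:
play_rows:
  moves:
    - [[0.002,0.003,0.04,0,1],[0.002,0.003,0.08,0,1],[0.002,0.003,0.12,0,1],[0.002,0.003,0.145,0,1],[0.002,0.003,0.155,0,1],[0.002,0.003,0.1594,0,1],[0.002,0.003,0.1594,0,1],[0.002,0.003,0.1594,0,-1],[0.002,0.003,0.1594,0,-1],[0.002,0.003,0.1594,0,-1],[0.002,0.003,0.1594,0,-1],[0.002,0.003,0.1594,0,-1],[0.002,0.003,0.1594,0,-1],[0.002,0.003,0.1594,0,-1]]

```text
time: 18.05
position: [448.3, 88.4, 32.7]
orientation: [-0.003, 3.141, -0.001]
ft_force: [-1.0, -2.0, 5.7]
gripper_width: 61.4
finger_force: 25.0
```

Emit:
play_rows:
  moves:
    - [[0,0,-0.02,0,-1],[0,0,-0.06,0,-1],[0,0,-0.1,0,-1],[0,0,-0.14,0,-1],[0,0.02,-0.17,0,-1],[-0.005,0.06,-0.17,0,-1],[-0.008,0.08,-0.17,0,-1],[-0.008,0.085,-0.17,0,-1],[-0.008,0.085,-0.17,0,-1],[-0.008,0.085,-0.17,0,-1]]

```text
time: 19.05
position: [455.1, 172.9, 201.3]
orientation: [0.002, -3.14, 0.001]
ft_force: [-0.1, -0.4, -4.0]
gripper_width: 61.8
finger_force: 25.0
```

Run:
```python
from h import *
plan(456.7,276.6-2,100,90)
c=arm.get_calibration("wrist");im=arm.snapshot("wrist");cv2.imwrite("pics/w8.png",im)
print(proj(c,[[456.7,276.6,16]]))
```

```text
t 19.05 pos [455.1 172.9 201.3] cur ydir 90.1 tilt 0.11 j6 -1.31 w 61.8
  shift [-0.0019  0.1018  0.1012] twist 0.1
[[376.43187447 188.01957211]]
```

View pics/w8.png

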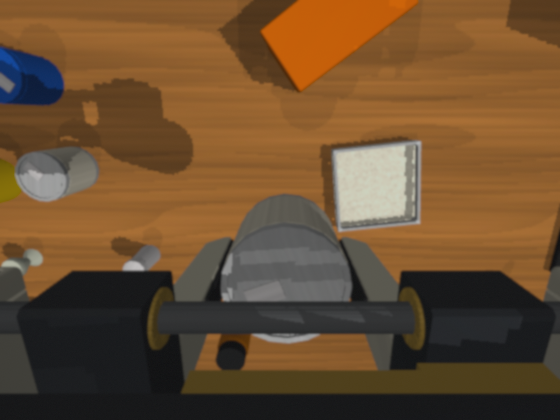

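Tray at (332..421,141..230) px, fully visible. The held tin's rim spans columns 221..352 at row 280.

Run:
```python
from h import *
c=arm.get_calibration("wrist");s=arm.sense();M=cv2.Rodrigues(s["orientation"])[0]
im=cv2.imread("pics/w8.png");hsv=cv2.cvtColor(im,cv2.COLOR_BGR2HSV)
low=((hsv[...,1]<90)&(hsv[...,2]>70)).astype(np.uint8)*255
r=rect(c,blob(low,(376,187),50),16);print(r)
L=ray(c,[(221,280),(352,280)],s["position"][2]+27.3);print(((L-s["position"])@M).round(1))
r0=ray(c,[(332,148),(420,141),(421,222),(340,230.5)],16);print(r0.mean(0).round(1))
plan(r[0],r[1]-2,100,90)
```

```text
[456.  276.6  99.3  99.1 -83.8]
[[  3.7 -29.7 -27.3]
 [  3.6  31.5 -27.3]]
[455.8 278.4  16. ]
t 19.1 pos [455.3 172.7 201.5] cur ydir 90.1 tilt 0.08 j6 -1.31 w 61.4
  shift [-0.0009  0.1019  0.1014] twist 0.1
```

Emit:
play_rows:
  moves:
    - [[-0.0007,0.04,0,0,-1],[-0.0007,0.08,0,0,-1],[-0.0007,0.1,0.02,0,-1],[-0.0007,0.1028,0.06,0,-1],[-0.0007,0.1028,0.1,0,-1],[-0.0007,0.1028,0.13,0,-1],[-0.0007,0.1028,0.142,0,-1],[-0.0007,0.1028,0.142,0,-1],[-0.0007,0.1028,0.142,0,-1],[-0.0007,0.1028,0.142,0,-1]]

```text
time: 20.1
position: [458.1, 277.0, 62.6]
orientation: [-0.002, 3.138, 0.003]
ft_force: [0.1, 0.5, -2.3]
gripper_width: 61.7
finger_force: 25.0
```

Run:
```python
from h import *
plan(456,275.5,36.7,90)
```

```text
t 20.1 pos [458.1 277.   62.6] cur ydir 90.1 tilt 0.23 j6 -1.12 w 61.7
  shift [ 0.0022 -0.0016  0.0259] twist 0.1
```

Emit:
play_rows:
  moves:
    - [[0,0,0,0,-1],[0,0,0,0,-1],[0,0,0,0,-1],[0,0,0,0,-1]]

```text
time: 20.5
position: [456.3, 276.6, 60.4]
orientation: [-0.003, 3.141, 0.0]
ft_force: [-0.2, 0.5, -3.6]
gripper_width: 61.7
finger_force: 25.0
```

Run:
```python
from h import *
plan(456,275.5,36.7,90)
```

```text
t 20.5 pos [456.3 276.6  60.4] cur ydir 90.1 tilt 0.02 j6 -1.12 w 61.7
  shift [ 0.0004 -0.0011  0.0237] twist 0.1
```

Emit:
play_rows:
  moves:
    - [[0.0004,-0.001,0.012,0,-1],[0.0004,-0.001,0.019,0,-1],[0.0004,-0.001,0.022,0,-1],[0.0004,-0.001,0.0236,0,-1],[0.0004,-0.001,0.0236,0,-1],[0.0004,-0.001,0.0236,0,-1],[0.0004,-0.001,0.0236,0,1],[0.0004,-0.001,0.0236,0,1],[0.0004,-0.001,0.0236,0,1],[0.0004,-0.001,0.0236,0,1],[0.0004,-0.001,0,0,1],[0.0004,-0.001,-0.04,0,1],[0.0004,-0.001,-0.09,0,1],[0.0004,-0.001,-0.13,0,1],[0.0004,-0.001,-0.14,0,1],[0.0004,-0.001,-0.14,0,1],[0.0004,-0.001,-0.14,0,1],[0.0004,-0.001,-0.14,0,1]]

```text
time: 22.3
position: [454.6, 274.9, 197.6]
orientation: [0.002, -3.138, 0.003]
ft_force: [0.5, -0.6, -0.3]
gripper_width: 93.0
finger_force: 0.0
```

Run:
```python
from h import *
plan(437,-70.5,190,45)
plan(437,-70.5,190,135)
c=arm.get_calibration("wrist");im=arm.snapshot("wrist");cv2.imwrite("pics/w9.png",im)
x,y=proj(c,[[456.,277,30]])[0].astype(int);x-=85;y-=85;print(x,y)
cv2.imwrite("pics/w9z.png",cv2.resize(im[y:y+170,x:x+170],None,fx=3.4,fy=3.4,interpolation=cv2.INTER_CUBIC))
```

```text
t 22.3 pos [454.6 274.9 197.6] cur ydir 90.1 tilt 0.23 j6 -1.13 w 93.0
  shift [ 0.0182 -0.3453  0.0082] twist 45.1
t 22.3 pos [454.6 274.9 197.6] cur ydir 90.1 tilt 0.23 j6 -1.13 w 93.0
  shift [ 0.0182 -0.3453  0.0082] twist -44.9
202 106
```

View pics/w9z.png

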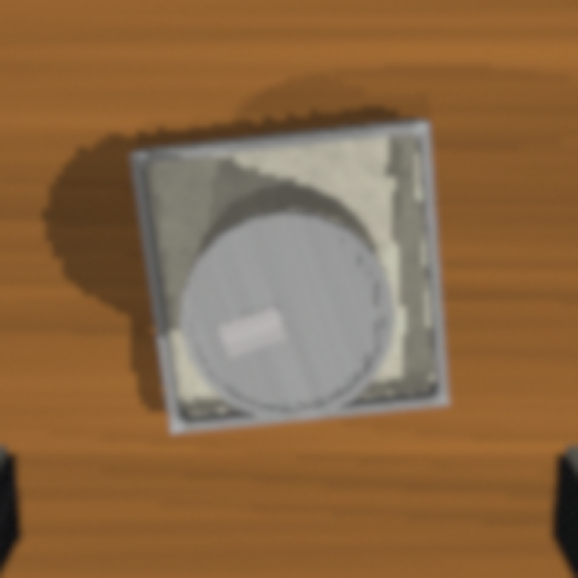

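Tray corners at zoom (132,152), (430,120), (452,404), (172,434). The tin top is a circle spanning x 180..393 and y 212..416.

```bash
cat >> h.py <<'E'
def tin(im,c,X,rad,z,lo=70,sat=75):
    "find a grey tin's top circle near world X by Hough, cast to height z"
    u,v=proj(c,[*X,z])[0]; f=420/2/np.tan(np.radians(c["fovy"]/2)); D=(np.array(c["R"])@np.array([*X,z])+c["t"])[2]
    rp=f*rad/D; g=cv2.resize(cv2.medianBlur(cv2.cvtColor(im,cv2.COLOR_BGR2GRAY),3),None,fx=3,fy=3,interpolation=cv2.INTER_CUBIC)
    h=cv2.HoughCircles(g,cv2.HOUGH_GRADIENT_ALT,1.5,5,param1=120,param2=0.5,minRadius=int(3*rp*.88),maxRadius=int(3*rp*1.12))
    if h is None: return None
    h=h.reshape(-1,h.shape[-1])[:,:3]/3
    h=h[np.hypot(h[:,0]-u,h[:,1]-v)<15]
    return [(p.round(1).tolist(),ray(c,[p[:2]],z)[0,:2].round(1).tolist(),round(p[2]*D/f,1)) for p in h]
E
python3 - <<'E'
from h import *
c=arm.get_calibration("wrist")
f=lambda p,z:ray(c,np.array(p)/3.4+[202-.35,106-.35],z)
print(f([(132,152),(430,120),(452,404),(172,434)],16).mean(0).round(1),f([(286.5,314),(180,314),(393,314),(286.5,212),(286.5,416)],64).round(1).tolist())
im=cv2.imread("pics/w9.png");print(tin(im,c,(456,277),31,64))
t=cv2.imread("pics/top0.png");ct=arm.get_calibration("top")
for X,r,z in[((449,86),31,60),((437,-70),25,56),((639,-214),20,38)]:print(tin(t,ct,X,r,z))
im=arm.snapshot("top");cv2.imwrite("pics/top2.png",im);print("top wide",tin(im,ct,(456,277),31,64)); plan(437,-70.5,190,45)
E
```

```text
[456.1 278.6  16. ] [[454.1, 275.4, 64.0], [454.1, 244.8, 64.0], [454.1, 305.9, 64.0], [424.7, 275.3, 64.0], [485.2, 275.4, 64.0]]
[([287.0, 199.5, 32.0], [455.6, 276.4], np.float64(31.3))]
[([233.0, 221.0, 15.199999809265137], [450.1, 86.6], np.float64(31.3))]
[([309.0, 227.5, 12.199999809265137], [436.1, -70.6], np.float64(25.3))]
[([376.0, 131.5, 9.300000190734863], [643.6, -219.3], np.float64(20.0)), ([384.0, 140.5, 9.199999809265137], [623.8, -236.1], np.float64(19.8))]
top wide []
t 22.4 pos [454.8 275.  197.9] cur ydir 90.1 tilt 0.2 j6 -1.13 w 92.9
  shift [ 0.0183 -0.3454  0.0085] twist 45.1
```

Emit:
play_rows:
  moves:
    - [[0,-0.04,0.008,6,1],[0.005,-0.09,0.008,13,1],[0.008,-0.14,0.008,20,1],[0.01,-0.19,0.008,27,1],[0.012,-0.24,0.008,34,1],[0.015,-0.29,0.008,40,1],[0.018,-0.33,0.008,45,1],[0.018,-0.345,0.008,45,1],[0.018,-0.345,0.008,45,1],[0.018,-0.345,0.008,45,1],[0.018,-0.345,0.008,45,1],[0.018,-0.345,0.008,45,1],[0.018,-0.345,0.008,45,1],[0.018,-0.345,0.008,45,1]]

```text
time: 23.8
position: [438.5, -68.9, 192.1]
orientation: [-1.198, -2.904, 0.0]
ft_force: [0.7, -0.4, 0.8]
gripper_width: 92.9
finger_force: 0.0
```

Run:
```python
from h import *
c=arm.get_calibration("wrist");im=arm.snapshot("wrist");cv2.imwrite("pics/w10.png",im)
print(tin(im,c,(437,-70.5),25,56))
plan(437,-70.5,28,45)
im=arm.snapshot("top");cv2.imwrite("pics/top3.png",im);c=arm.get_calibration("top")
print("top wide",tin(im,c,(456,277),31,64))
hsv=cv2.cvtColor(im,cv2.COLOR_BGR2HSV);low=((hsv[...,1]<75)&(hsv[...,2]>70)).astype(np.uint8)*255
k=blob(low,(148,221),32);print("tray",rect(c,k,16))
```

```text
[([281.5, 197.0, 25.100000381469727], [435.0, -71.3], np.float64(24.7))]
t 23.85 pos [438.5 -69.1 192.2] cur ydir 45.1 tilt 0.0 j6 -1.06 w 92.9
  shift [ 1.000e-04 -2.100e-03  1.642e-01] twist 0.1
top wide [([141.5, 218.0, 15.0], [456.9, 273.8], np.float64(30.8))]
tray [456.7 276.7  99.9  98.2 -83.8]
```

Emit:
play_rows:
  moves:
    - [[0.0004,-0.003,0.04,0,0.6],[0.0004,-0.003,0.08,0,0.6],[0.0004,-0.003,0.12,0,0.6],[0.0004,-0.003,0.148,0,0.6],[0.0004,-0.003,0.16,0,0.6],[0.0004,-0.003,0.1642,0,0.6],[0.0004,-0.003,0.1642,0,0.6],[0.0004,-0.003,0.1642,0,-1],[0.0004,-0.003,0.1642,0,-1],[0.0004,-0.003,0.1642,0,-1],[0.0004,-0.003,0.1642,0,-1],[0.0004,-0.003,0.1642,0,-1],[0.0004,-0.003,0.1642,0,-1],[0.0004,-0.003,0.1642,0,-1]]

```text
time: 25.3
position: [436.7, -71.6, 28.8]
orientation: [1.199, 2.902, 0.0]
ft_force: [-0.8, 0.4, 7.1]
gripper_width: 49.4
finger_force: 25.0
```

Run:
```python
from h import *
plan(455,190,230,90)
```

```text
t 25.3 pos [436.7 -71.6  28.8] cur ydir 45.1 tilt 0.08 j6 -1.07 w 49.4
  shift [ 0.1714  0.1983 -0.2013] twist -44.9
```

Emit:
play_rows:
  moves:
    - [[0,0,-0.02,0,-1],[0,0,-0.06,0,-1],[0,0,-0.1,0,-1],[0,0,-0.14,0,-1],[0.015,0.02,-0.18,-4,-1],[0.045,0.055,-0.2013,-11,-1],[0.075,0.09,-0.2013,-18,-1],[0.105,0.125,-0.2013,-25,-1],[0.135,0.155,-0.2013,-32,-1],[0.16,0.185,-0.2013,-39,-1],[0.17,0.195,-0.2013,-44.9,-1],[0.1714,0.1983,-0.2013,-44.9,-1],[0.1714,0.1983,-0.2013,-44.9,-1],[0.1714,0.1983,-0.2013,-44.9,-1],[0.1714,0.1983,-0.2013,-44.9,-1],[0.1714,0.1983,-0.2013,-44.9,-1],[0.1714,0.1983,-0.2013,-44.9,-1]]

```text
time: 27.0
position: [454.8, 189.4, 229.4]
orientation: [0.003, 3.141, 0.0]
ft_force: [0.1, -0.2, -1.1]
gripper_width: 49.6
finger_force: 25.0
```

Run:
```python
from h import *
c=arm.get_calibration("wrist");s=arm.sense();im=arm.snapshot("wrist");cv2.imwrite("pics/w11.png",im)
print("wide",tin(im,c,(455,275.5),31,64))
z=s["position"][2]+27.2
u=proj(c,[*s["position"][:2],z])[0]
print("held",u,tin(im,c,s["position"][:2],25,z),s["position"])
# held edges: horizontal scan of gradient at the row of the tin's centre
g=cv2.cvtColor(im,cv2.COLOR_BGR2HSV)
for r in range(int(u[1])-25,int(u[1])+1,8): 
    row=g[r].astype(int); m=np.where(row[200:370,1]<60)[0]+200; print(r,m.min() if len(m) else None,m.max() if len(m) else None)
plan(455,275.5,230,90)
```

```text
wide [([367.5, 190.0, 30.100000381469727], [454.5, 277.8], np.float64(32.3))]
held [284.63061683 286.86390973] [([285.0, 283.5, 51.599998474121094], [453.0, 189.6], np.float64(24.3))] [454.75732912 189.43186116 229.35446628]
261 206 366
269 200 369
277 200 369
285 200 369
t 27.05 pos [454.7 189.6 229.3] cur ydir 89.9 tilt 0.01 j6 -1.28 w 49.6
  shift [-0.0002  0.0859 -0.0007] twist -0.1
```

Emit:
play_rows:
  moves:
    - [[-0.0015,0.035,0,0,-1],[-0.0015,0.07,0,0,-1],[-0.0015,0.0867,0.01,0,-1],[-0.0015,0.0867,0.04,0,-1],[-0.0015,0.0867,0.08,0,-1],[-0.0015,0.0867,0.107,0,-1],[-0.0015,0.0867,0.117,0,-1],[-0.0015,0.0867,0.117,0,-1],[-0.0015,0.0867,0.117,0,-1],[-0.0015,0.0867,0.117,0,-1],[-0.0015,0.0867,0.117,0,-1],[-0.0015,0.0867,0.117,0,-1],[-0.0015,0.0867,0.117,0,-1]]

```text
time: 28.35
position: [456.4, 276.9, 112.8]
orientation: [0.0, 3.141, 0.001]
ft_force: [-0.1, 0.5, -0.6]
gripper_width: 49.6
finger_force: 25.0
```

Run:
```python
from h import *
plan(456.3,276.3,92.8,90)
# side view: widest horizontal extents of the held tin and the wide tin
c=arm.get_calibration("side");im=arm.snapshot("side");cv2.imwrite("pics/s6.png",im)
print(proj(c,[[455,276.3,64],[455,276.3,30],[455,276.3,85],[455,276.3,110]]).round(1).tolist())
```

```text
t 28.35 pos [456.4 276.9 112.8] cur ydir 90.0 tilt 0.06 j6 -1.12 w 49.6
  shift [ 0.0002 -0.0006  0.02  ] twist -0.0
[[211.6, 127.9], [213.0, 138.8], [210.7, 120.9], [209.6, 112.3]]
```

Emit:
play_rows:
  moves:
    - [[0,-0.0005,0.01,0,-1],[0,-0.0005,0.016,0,-1],[0,-0.0005,0.019,0,-1],[0,-0.0005,0.02,0,-1],[0,-0.0005,0.02,0,-1],[0,-0.0005,0.02,0,-1],[0,-0.0005,0.02,0,1],[0,-0.0005,0.02,0,1],[0,-0.0005,0.02,0,1],[0,-0.0005,0.02,0,1],[0,-0.0005,0,0,1],[0,-0.0005,-0.04,0,1],[0,-0.0005,-0.08,0,1],[0,-0.0005,-0.11,0,1],[0,-0.0005,-0.12,0,1],[0,-0.0005,-0.12,0,1],[0,-0.0005,-0.12,0,1],[0,-0.0005,-0.12,0,1],[0,-0.0005,-0.12,0,1]]

```text
time: 30.3
position: [455.3, 275.8, 230.2]
orientation: [-0.0, -3.139, 0.002]
ft_force: [-1.1, 0.9, -0.5]
gripper_width: 92.7
finger_force: 0.0
```

Run:
```python
from h import *
c=arm.get_calibration("wrist");im=arm.snapshot("wrist");cv2.imwrite("pics/w12.png",im)
print("mid",tin(im,c,(455,276.5),25,120));print("wide",tin(im,c,(455,276.5),31,64))
plan(639.5,-214,180,90)
```

```text
mid [([284.0, 196.0, 29.200000762939453], [446.7, 274.6], np.float64(26.3)), ([287.0, 204.0, 27.600000381469727], [454.1, 277.3], np.float64(24.9))]
wide [([287.5, 205.0, 27.200000762939453], [471.3, 278.0], np.float64(29.4)), ([281.5, 186.0, 30.100000381469727], [450.1, 271.6], np.float64(32.4))]
t 30.35 pos [455.4 275.9 230.6] cur ydir 90.0 tilt 0.15 j6 -1.12 w 92.7
  shift [-0.1843 -0.4898  0.0507] twist -0.0
```

Emit:
play_rows:
  moves:
    - [[-0.015,-0.045,0,0,1],[-0.03,-0.09,0.01,0,1],[-0.05,-0.135,0.02,0,1],[-0.07,-0.18,0.03,0,1],[-0.085,-0.225,0.04,0,1],[-0.1,-0.27,0.05,0,1],[-0.118,-0.315,0.05,0,1],[-0.135,-0.36,0.05,0,1],[-0.152,-0.405,0.05,0,1],[-0.17,-0.45,0.05,0,1],[-0.182,-0.48,0.05,0,1],[-0.1843,-0.49,0.05,0,1],[-0.1843,-0.49,0.05,0,1],[-0.1843,-0.49,0.05,0,1],[-0.1843,-0.49,0.05,0,1],[-0.1843,-0.49,0.05,0,1],[-0.1843,-0.49,0.05,0,1]]

```text
time: 32.05
position: [640.4, -212.7, 182.6]
orientation: [-0.002, 3.141, -0.0]
ft_force: [0.4, -0.3, 0.1]
gripper_width: 93.1
finger_force: 0.0
```

Run:
```python
from h import *
c=arm.get_calibration("wrist");im=arm.snapshot("wrist");cv2.imwrite("pics/w13.png",im)
print("small",tin(im,c,(640,-214),20,38))
g=cv2.cvtColor(im,cv2.COLOR_BGR2HSV);low=((g[...,1]<75)&(g[...,2]>90)).astype(np.uint8)*255
print(circ(c,blob(low,proj(c,[640,-214,38])[0],35),38))
plan(640,-214,20,90)
c=arm.get_calibration("top");im=arm.snapshot("top");cv2.imwrite("pics/top4.png",im);print("top mid",tin(im,c,(455,276.5),25,120))
```

```text
small [([281.0, 197.0, 19.5], [642.2, -217.0], np.float64(19.6))]
[ 639.9 -217.8   39.3   45.5  639.5 -217.9   46.1]
t 32.1 pos [ 640.4 -212.9  182.5] cur ydir 90.1 tilt 0.02 j6 -1.97 w 93.0
  shift [ 0.0004 -0.0011  0.1625] twist 0.1
top mid [([132.0, 215.0, 12.899999618530273], [458.7, 275.4], np.float64(24.7))]
```

Emit:
play_rows:
  moves:
    - [[-0.0016,-0.0041,0.04,0,0.6],[-0.0016,-0.0041,0.08,0,0.6],[-0.0016,-0.0041,0.12,0,0.6],[-0.0016,-0.0041,0.147,0,0.6],[-0.0016,-0.0041,0.158,0,0.6],[-0.0016,-0.0041,0.162,0,0.6],[-0.0016,-0.0041,0.162,0,0.6],[-0.0016,-0.0041,0.162,0,-1],[-0.0016,-0.0041,0.162,0,-1],[-0.0016,-0.0041,0.162,0,-1],[-0.0016,-0.0041,0.162,0,-1],[-0.0016,-0.0041,0.162,0,-1],[-0.0016,-0.0041,0.162,0,-1],[-0.0016,-0.0041,0.162,0,-1],[-0.0016,-0.0041,0.162,0,-1]]

```text
time: 33.65
position: [642.1, -217.9, 20.6]
orientation: [0.0, 3.141, -0.0]
ft_force: [-1.3, 1.3, 5.9]
gripper_width: 39.7
finger_force: 25.0
```

Run:
```python
from h import *
plan(455,190,250,90)
```

```text
t 33.65 pos [ 642.1 -217.9   20.6] cur ydir 90.0 tilt 0.03 j6 -1.97 w 39.7
  shift [ 0.1871  0.4079 -0.2295] twist -0.0
```

Emit:
play_rows:
  moves:
    - [[0,0,-0.02,0,-1],[0,0,-0.06,0,-1],[0,0,-0.1,0,-1],[0,0,-0.15,0,-1],[0.01,0.02,-0.19,0,-1],[0.03,0.06,-0.22,0,-1],[0.05,0.105,-0.2295,0,-1],[0.07,0.15,-0.2295,0,-1],[0.09,0.195,-0.2295,0,-1],[0.11,0.24,-0.2295,0,-1],[0.13,0.285,-0.2295,0,-1],[0.15,0.33,-0.2295,0,-1],[0.17,0.37,-0.2295,0,-1],[0.184,0.4,-0.2295,0,-1],[0.187,0.408,-0.2295,0,-1],[0.187,0.408,-0.2295,0,-1],[0.187,0.408,-0.2295,0,-1],[0.187,0.408,-0.2295,0,-1],[0.187,0.408,-0.2295,0,-1],[0.187,0.408,-0.2295,0,-1]]

```text
time: 35.65
position: [455.4, 189.3, 249.6]
orientation: [-0.003, -3.141, 0.0]
ft_force: [0.2, 0.7, -0.4]
gripper_width: 39.6
finger_force: 25.0
```

Run:
```python
from h import *
c=arm.get_calibration("wrist");s=arm.sense();im=arm.snapshot("wrist");cv2.imwrite("pics/w14.png",im)
print("mid",tin(im,c,(455,276.5),25,120),"wide",tin(im,c,(455,276.5),31,64))
z=s["position"][2]+17.4
print("held",tin(im,c,s["position"][:2],20,z))
plan(455,276,144.6,90)
```

```text
mid [([376.0, 198.5, 25.100000381469727], [454.9, 276.7], np.float64(24.2))] wide []
held []
t 35.7 pos [455.3 189.5 249.7] cur ydir 89.9 tilt 0.01 j6 -1.28 w 39.2
  shift [0.0004 0.0865 0.1051] twist -0.1
```

Emit:
play_rows:
  moves:
    - [[0.0003,0.035,0,0,-1],[0.0003,0.07,0,0,-1],[0.0003,0.085,0.01,0,-1],[0.0003,0.0871,0.04,0,-1],[0.0003,0.0871,0.07,0,-1],[0.0003,0.0871,0.085,0,-1],[0.0003,0.0871,0.09,0,-1],[0.0003,0.0871,0.09,0,-1],[0.0003,0.0871,0.09,0,-1],[0.0003,0.0871,0.09,0,-1],[0.0003,0.0871,0.09,0,-1],[0.0003,0.0871,0.09,0,-1],[0.0003,0.0871,0.09,0,-1]]

```text
time: 37.0
position: [454.9, 277.3, 160.1]
orientation: [0.0, 3.141, 0.0]
ft_force: [-0.6, 0.6, -0.6]
gripper_width: 39.3
finger_force: 25.0
```

Run:
```python
from h import *
plan(455,276.6,140.6,90)
```

```text
t 37.0 pos [454.9 277.3 160.1] cur ydir 90.0 tilt 0.03 j6 -1.12 w 39.3
  shift [-0.0001 -0.0007  0.0195] twist -0.0
```

Emit:
play_rows:
  moves:
    - [[0,-0.0006,0.01,0,-1],[0,-0.0006,0.016,0,-1],[0,-0.0006,0.0185,0,-1],[0,-0.0006,0.0195,0,-1],[0,-0.0006,0.0195,0,-1],[0,-0.0006,0.0195,0,-1],[0,-0.0006,0.0195,0,0.6],[0,-0.0006,0.0195,0,0.6],[0,-0.0006,0.0195,0,0.6],[0,-0.0006,0.0195,0,0.6],[0,-0.0006,0,0,0.6],[0,-0.0006,-0.04,0,0.6],[0,-0.0006,-0.08,0,1],[0,-0.0006,-0.1,0,1],[0,-0.0006,-0.1,0,1],[0,-0.0006,-0.1,0,1],[0,-0.0006,-0.1,0,1],[0,-0.0006,-0.1,0,1]]

```text
time: 38.8
position: [453.9, 276.2, 257.7]
orientation: [-0.0, -3.139, 0.002]
ft_force: [-0.4, 0.3, 0.4]
gripper_width: 93.1
finger_force: 0.0
```

Run:
```python
from h import *
c=arm.get_calibration("wrist");im=arm.snapshot("wrist");cv2.imwrite("pics/w15.png",im)
for r,z in((20,158),(25,120),(31,64)):print(z,tin(im,c,(455,276.5),r,z))
plan(454.5,-298,220,97.1)
```

```text
158 [([286.0, 209.5, 22.200000762939453], [454.7, 276.8], np.float64(19.3))]
120 None
64 []
t 38.85 pos [454.  276.3 258. ] cur ydir 90.0 tilt 0.16 j6 -1.12 w 93.3
  shift [-0.0007 -0.5743  0.0387] twist -7.1
```

Emit:
play_rows:
  moves:
    - [[0,0,-0.03,0,1],[0,-0.04,-0.03,0,1],[0,-0.09,-0.03,0,1],[0,-0.14,-0.03,0,1],[0,-0.19,-0.03,0,1],[0,-0.23,-0.03,0,1],[0,-0.25,-0.03,0,1],[0,-0.25,-0.03,0,1],[0,-0.25,-0.03,0,1],[0,-0.25,-0.03,0,1]]

```text
time: 39.85
position: [454.6, 27.6, 289.4]
orientation: [0.001, -3.141, -0.001]
ft_force: [0.0, 0.2, -0.5]
gripper_width: 92.8
finger_force: 0.0
```

Run:
```python
from h import *
t=arm.snapshot("top");s=arm.snapshot("side")
cv2.imwrite("pics/fin.png",np.hstack([cv2.resize(t[80:300,90:460],(400,238)),cv2.resize(s[60:380,150:450],(400,427))[:238*1] if 0 else cv2.resize(s[60:380,150:450],(223,238))])) if 0 else None
a=cv2.resize(t[80:300,90:460],(790,470))[:, :]; 
L=cv2.resize(t[80:300,90:460],(480,285));L=cv2.copyMakeBorder(L,0,315,0,0,cv2.BORDER_CONSTANT)
L[290:600,:480]=cv2.resize(t[165:275,100:190],None,fx=2.8,fy=2.8)[:310,:].shape and cv2.copyMakeBorder(cv2.resize(t[165:275,100:190],(252,308)),0,2,0,228,cv2.BORDER_CONSTANT)
R=cv2.resize(s[60:380,180:350],(319,600))
cv2.imwrite("pics/fin.png",np.hstack([L,R]))
```

```text
(no output)
```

View pics/fin.png

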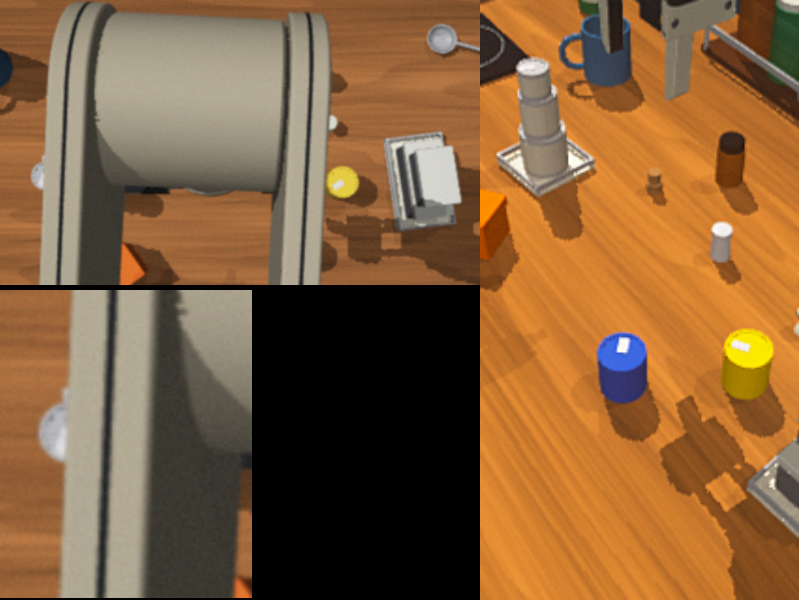

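The tin stack stands upright and centred at (543,120), and the left jar stands at (731,160). Both tubs are stacked in the oblong tray. I'll check that the right jar hasn't moved and then hand in.

Run:
```python
from h import *
a=cv2.imread("pics/side0.png");b=arm.snapshot("side")
for x,y in((374,195),(314,145)): print(cv2.absdiff(a,b)[y-18:y+20,x-10:x+10].mean())
print(arm.sign_off())
```

```text
8.72719298245614
27.22061403508772
the job is handed in; nothing more can be done
None
```

Both stacks are built and released, and I handed the job in at about 40 s of robot time. The tins are centred to about 2 mm; the long tub sits about 2 mm off its tray's centre and the short tub about 2 mm further (I left both uncorrected), the left jar stands, and the right jar was only checked by an image comparison that showed no sign of it moving.

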